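# Load the sample carousel and index it

### The arm

A 6-joint arm with a two-finger parallel gripper is mounted at the origin on a cart in front of the work surface, level with it; the furniture and walls round the work are solid. World frame = base frame: x ahead of the robot, y to its left, z up, the work surface at z = 0. Lengths are in m, angles in rad, forces in N, time in s.
With the tool pointing down it reaches from about 0.35 to 0.975 m from the base axis. Payload 4.9 kg.
Tool frame: the origin (TCP) lies at the very end of the fingers, on their centre line; the grasp point (between the pads) lies 19 mm behind it; z points along the fingers, x is the direction in which the jaws open and shut, and the axes are right-handed (so a half turn about z gives the same grasp; the last joint's range is limited). The gripper opens to 85 mm and grips with 20 to 120 N. Pads are 22 mm wide; open, the fingers measure 114 mm over their backs; the gripper's body (76 mm by 85 mm) begins 54 mm behind the grasp point. The pads swing forward as they close: fully open they stand 13 mm farther back than shut.
Start: joints at [-1.392, 0.053, 1.613, -0, 1.476, -0.119], TCP at [0.183, -0.597, 0.231] pointing down, gripper open.
Joint ranges: [-3.01, 3.01], [-1.01, 2.22], [0.06, 2.58], [-1.02, 4.17], [0.09, 2.62], [-3.14, 3.14]. Speed limits (rad/s): [2.57, 2.57, 3.14, 3.14, 3.14, 3.14].

### API

Orientations are given as a rotation vector (axis times angle).
In Python, from station import readout, viewer, ctrl, nets gives the robot as it stands. The module is installed in compiled form; this text tells all that it offers.
- The arm moves only by the tool step_arm, never from a script. Its argument "moves" is a list that holds one entry, the list of rows, each a list of 4 numbers: the shift along the world's x, y, z in cm, then the turn about the world's z in rad. In form: [[[dx, dy, dz, yaw], ...]]. A call has 1 to 10 rows; each row shifts and turns the commanded pose from where the row before left it; what a row does not reach is not made up. A row lasts 1/12 s, in which the tool goes at most 41.7 mm and 7.16 degrees, less where a joint would pass 70% of its speed; a pose out of reach is approached as far as the arm can. A call is refused whole if a number of a shift passes 4.17 or a number of a turn 0.125, either way. A call with a gripper value outside its range is refused whole. "grip" is the closure, from 0 (fully open) to 1 (shut), set as the call begins (left out, the last holds). The fingers move at their own pace and stop on an object; "squeeze" is the grip in N (left out, the last holds). Time passes only in rows, so rows that do not move let the fingers close. It gives the time, the measured TCP pose, the force and the opening at its end, in the units of the state.
- readout.get_obs(): the state, without advancing time (a new reading comes with each control period).
- viewer.get_image(name): name is "side" or "top"; returns the picture (480x640x3 uint8, blue, green, red); there is no depth.
- viewer.calibration(name): a dict with "camera_matrix" (3x3 intrinsics, pixels), "R" (3x3) and "t" (3): a world point X has camera coordinates R X + t. Camera axes: x right, y down, z forward; pixel columns grow to the right and rows downward; lengths in m; the calibration is good to about 2 mm. A picture is of the moment at which its call begins. calibration takes no time and is no camera call.
- ctrl.finish_job(): hands the job in, once; it reports no verdict.
Trained networks look in the newest picture that a camera, given by its name, has taken for a name from the list of things; names that differ only in an ending like _2 or _b are one class to them, and where a whole thing is asked for, a point or a joint stands for the part that bears it (a point fixed in the world has none). Each returns a list of dicts, best first, with "confidence" (0 to 1); they miss things now and then, are a little off and sometimes report something else, mostly with a low value. They report only what shows in the picture. A call takes as long as a camera call. They do not tell look-alikes from the thing itself.
- nets.masks_of(camera, thing): "region" (480x640 bool, what is visible of it) and "box" ([left, top, right, bottom] in pixels, round what is visible of it).
- nets.pinpoint(camera, thing): "at" ([column, row] in pixels: a listed point, or the origin of a listed thing).
The state is a dict: "t": time; "q": joint angles; "dq": joint speeds; "effort": joint torques, N m; "tool_pos": TCP position; "tool_rot": TCP orientation; "contact_force": force on the tool from outside, world axes, zero at the start; "wrist_torque": the same for the moment, N m; "opening": finger opening in m.
Only numpy, scipy, OpenCV 4.12 (cv2) and the standard library are available. Lean on these libraries where they do the work, as an engineer would, in place of code of your own. Each camera call takes 0.05 s, during which the arm holds its last target. There are 200 camera calls.

### The job

Stand the slimmest and tallest of the three loose metal samples upright in the empty cup of the sample carousel and let go of it. Then turn the carousel, bringing the newly loaded cup round to the index unit, until the spring plunger drops into the notch in the rim and blocks it; feel for it and do not force the carousel against the plunger. Leave the other samples where they are, on the bench and in the carousel.

Things in the scene. Friction and masses are not known exactly. Their poses are not given: they have to be found in the camera images.
- slim_centre (a point): the slim sample to be loaded: a plain steel cylinder standing on the bench, diameter 32 mm, height 34 mm, 0.15 to 0.3 kg; the slimmest and tallest of the three samples that stand loose on the bench right of the carousel. The point is its centre, 17 mm above its underside.
- slim_sample: the same slim sample; origin at the centre of its underside, z up along its axis.
- pocket (a point): the empty cup on the carousel, the narrowest of its four cups: inner diameter 37 mm, 8 mm deep, walls 3 mm thick, their tops 39 mm above the bench. The point is the centre of its inner floor, 31 mm above the bench and 55 mm from the carousel's axis; it turns with the carousel. The rim notch lies on the same radius as this cup.
- carousel_axis (a point): point on the upright axis of the carousel, at the top of its hub, 41 mm above the bench; does not turn. Carousel: disc of 90 mm radius, top 29 mm above the bench, with four cups 90 degrees apart at 55 mm from the axis. The rim (14 to 29 mm above the bench) has one notch, 9.5 mm wide, on the radius of the empty cup.
- carousel (a joint): turn of the carousel about its upright axis since the start, rad, positive anticlockwise seen from above; 0 at the start. The notch then stands 0.8 to 1.25 rad clockwise of the middle of the index unit's slot, so the shorter way is anticlockwise. It turns freely both ways, with friction that needs about 3 to 7 N at a post, and stays where it is left.
- post (a point): one of the four upright round steel posts, 14 mm diameter, 33 to 90 mm above the bench, each on a thin spoke (8 mm thick, 33 to 41 mm above the bench) at 118 mm from the axis, midway between two cups. The point is on the post's centre line, 65 mm above the bench; this post stands 45 degrees clockwise (seen from above) of the empty cup, the others every 90 degrees.
- index_unit: curved slotted plate (34 mm wide, 120 mm long) beside the rim with an aluminium head, top 31 mm above the bench, that holds the spring plunger. Origin at bench level under the middle of the slot, 121 mm from the axis; x points to the axis. The head is clamped anywhere along the slot, where is not given: the plunger drops in up to 0.35 rad before or after the notch faces the slot's middle.
- plunger (a joint): travel of the spring plunger towards the axis, m: about 0 (0 to 0.0015) while its round tip rides on the rim, 0.005 when dropped into the notch, as it does by itself when the notch arrives; the carousel jumps on a few mm and is then blocked, giving only about 0.1 mm per N at a post. Over 15 N at a post then strains it (limit 20 N between plunger and rim).
- dark_sample: dark steel disc sample already standing in its cup of the carousel; origin at the centre of its underside. It must stay in its cup. Diameter 40 mm, height 31 mm.
- spot_sample: bright steel disc sample already standing in its cup of the carousel; origin at the centre of its underside. It must stay in its cup. Diameter 39 mm, height 30 mm, with burn spots on top.
- wide_sample: bright plain steel disc sample already standing in its cup of the carousel; origin at the centre of its underside. It must stay in its cup. Diameter 37 mm, height 32 mm.
- dark_place (a point): centre of the inner floor of the cup in which the dark sample stands; turns with the carousel.
- spot_place (a point): centre of the inner floor of the cup in which the spotted bright sample stands; turns with the carousel.
- wide_place (a point): centre of the inner floor of the cup in which the plain bright sample stands; turns with the carousel.
- flat_sample: metal disc sample standing loose on the bench, diameter 41 mm, height 24 mm, two dark burn spots on top; origin at the centre of its underside. Not wanted: too wide for the empty cup, to be left alone.
- low_sample: metal disc sample standing loose on the bench, plain, diameter 38 mm, height 26 mm; origin at the centre of its underside. Not wanted: too wide for the empty cup, to be left alone.
There are look-alikes about, which are no part of the job. What is shaped like the slim_sample but brown or turquoise is not meant.

How it is judged:
By the outcome, as a careful person would: the job done as asked, in the order asked, and still so for the second after the job is handed in, with the robot touching nothing.
It also fails if it takes over 72 s, if anything falls off the work surface, if the arm or the gripper's body presses on something with over 40 N, if the wrist force passes 120 N, or if a joint passes its speed limit or range.

## Working session

There is one attempt and no reset: what is moved stays moved. The work goes in short steps, Python scripts to look and compute and a tool call to move; the robot and the scene stay as the last step left them, time stands still between calls to the robot, and variables do not carry over. Pictures are saved under pics/ and viewed, about 8 in all and at most 12, crops included, and the job is handed in when it is done.

Besides the shell and the picture viewer there is one more tool, called after "Call:" by a JSON object that holds its "fn" and its "kwargs", one argument or row to a line. step_arm: Moves the arm, as the interface text tells. Its arguments: {"type":"object","properties":{"moves":{"type":"array","items":{"type":"array","items":{"type":"array","items":{"type":"number"}}}},"grip":{"type":"number"},"squeeze":{"type":"number"}},"required":["moves"]}

```bash
mkdir -p pics
cat > h.py <<'E'
import numpy as np,cv2
from station import readout,viewer,ctrl,nets
def ray(cam,px):
    c=viewer.calibration(cam);K,R,t=[np.array(c[k],float) for k in("camera_matrix","R","t")];t=t.ravel()
    d=R.T@np.linalg.solve(K,[px[0],px[1],1]);return -R.T@t,d
def atz(cam,px,z):
    o,d=ray(cam,px);return o+d*(z-o[2])/d[2]
def proj(cam,X):
    c=viewer.calibration(cam);K,R,t=[np.array(c[k],float) for k in("camera_matrix","R","t")]
    p=K@(R@np.array(X,float)+t.ravel());return p[:2]/p[2]
def pic(cam,name):
    im=viewer.get_image(cam);cv2.imwrite(f"pics/{name}.png",im);return im
E
python3 - <<'E'
from h import *
o=readout.get_obs();print(o['t'],o['tool_pos'],o['tool_rot'],o['contact_force'])
for c in("top","side"):
    pic(c,c+"0");print(c,ray(c,(320,240)))
    for n,z in(("slim_centre",.017),("pocket",.031),("carousel_axis",.041),("post",.065),("index_unit",0),("flat_sample",0),("low_sample",0)):
        for r in nets.pinpoint(c,n)[:4]:print(c,n,np.round(r["at"],1),round(r["confidence"],2),np.round(atz(c,r["at"],z),4))
E
```

```text
0.0 [ 0.18327757 -0.59688468  0.23006008] [-2.52528299e+00  1.86647012e+00  2.32514900e-03] [ 0.09146473  0.03106219 -0.15135717]
top (array([ 0.46674013, -0.05282793,  1.03170863]), array([ 0.04643008, -0.00422067, -0.99927233]))
top slim_centre [387.1 217.5] 0.76 [ 0.5691 -0.2076  0.017 ]
top slim_centre [349.2 214.4] 0.74 [ 0.5738 -0.1217  0.017 ]
top slim_centre [428.5 219.6] 0.63 [ 0.567  -0.3011  0.017 ]
top slim_centre [214.4 211.2] 0.53 [0.5726 0.1847 0.017 ]
top pocket [249.3 233.6] 0.87 [0.5231 0.1012 0.031 ]
top post [214.9 209.3] 0.93 [0.5718 0.1726 0.065 ]
top post [254.5 201.8] 0.2 [0.5905 0.0873 0.065 ]
top index_unit [427.4 254.6] 0.71 [ 0.4882 -0.3037  0.    ]
top index_unit [262.9 271.6] 0.57 [0.4386 0.0714 0.    ]
top flat_sample [426.5 253.8] 0.75 [ 0.49   -0.3016  0.    ]
top low_sample [381.8 263.3] 0.47 [ 0.4654 -0.1999  0.    ]
side (array([ 0.43400629, -0.9399205 ,  0.53007465]), array([ 0.10611382,  0.8881005 , -0.44730689]))
side slim_centre [350.6 360. ] 0.91 [ 0.5582 -0.305   0.017 ]
side slim_centre [350.9 320.2] 0.85 [ 0.5741 -0.207   0.017 ]
side slim_centre [335.  292.5] 0.73 [ 0.5598 -0.123   0.017 ]
side pocket [302.8 230.2] 0.57 [0.5221 0.0977 0.031 ]
side carousel_axis [348.2 321.6] 0.74 [ 0.5629 -0.2446  0.041 ]
side post [324.1 200.2] 0.58 [0.5737 0.1728 0.065 ]
side index_unit [259.1 252.5] 0.79 [0.4321 0.0646 0.    ]
side flat_sample [305.3 373.8] 0.83 [ 0.4931 -0.3091  0.    ]
side flat_sample [339.7 247.3] 0.44 [0.5965 0.0767 0.    ]
side low_sample [283.9 335.1] 0.82 [ 0.4675 -0.2148  0.    ]
```

View pics/top0.png

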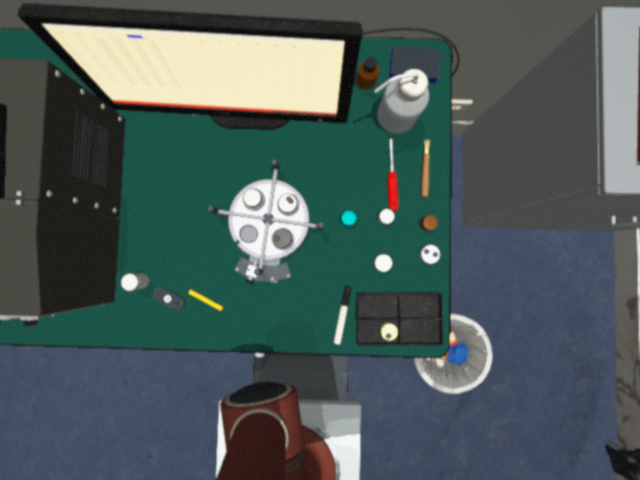

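View pics/side0.png

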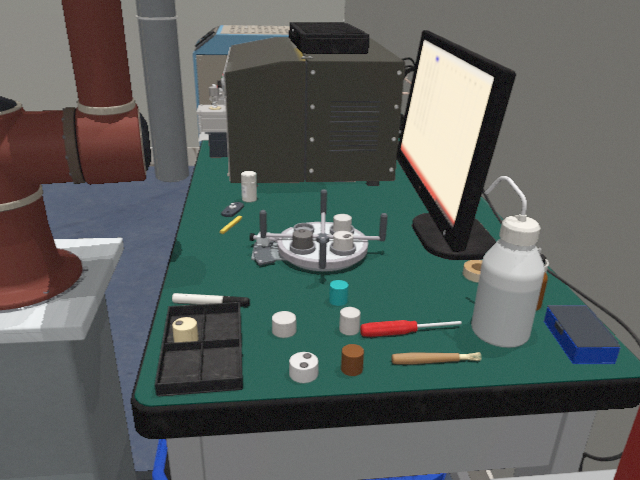

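The top view shows the slim sample at (387,217), between the turquoise cylinder at (349,218) and the brown one at (430,223). The red screwdriver lies just beyond it. The carousel hub is at (267,219), the empty cup at (249,234), and the index unit is on the near side at about (262,270). The side view agrees, with the slim sample at (350,320). Next I'll zoom in on the carousel.

Run:
```python
from h import *
t=cv2.imread("pics/top0.png")[150:290,195:335];s=cv2.imread("pics/side0.png")[180:280,235:395]
cv2.imwrite("pics/crop0.png",cv2.resize(t,(560*1,560),interpolation=cv2.INTER_CUBIC))
ax=(atz("top",(267,219),.041));print("hub",ax)
for n in("dark_place","spot_place","wide_place","carousel_axis","post"):
    for r in nets.pinpoint("top",n)[:2]:print(n,np.round(r["at"],1),round(r["confidence"],2),np.round(atz("top",r["at"],{"carousel_axis":.041,"post":.065}.get(n,.031)),4))
for p in((213,210),(275,163),(320,226),(260,268)):print(p,atz("top",p,.09).round(4))
# disc ellipse
im=cv2.imread("pics/top0.png");m=nets.masks_of("top","carousel")
print([ (round(r["confidence"],2),np.round(r["box"],1)) for r in m[:2]])
```

```text
hub [0.5560046  0.06163776 0.041     ]
dark_place [279.7 236.9] 0.65 [0.5176 0.033  0.031 ]
dark_place [282.5 234.8] 0.51 [0.5225 0.0269 0.031 ]
spot_place [288.3 204.5] 0.81 [0.5909 0.0162 0.031 ]
spot_place [246.6 230.5] 0.74 [0.5298 0.1075 0.031 ]
wide_place [256.6 199.7] 0.9 [0.5997 0.0877 0.031 ]
wide_place [281.7 235.7] 0.37 [0.5204 0.0286 0.031 ]
post [214.9 209.3] 0.93 [0.5718 0.1726 0.065 ]
post [254.5 201.8] 0.2 [0.5905 0.0873 0.065 ]
(213, 210) [0.5675 0.1707 0.09  ]
(275, 163) [0.6714 0.0432 0.09  ]
(320, 226) [ 0.5399 -0.056   0.09  ]
(260, 268) [0.4484 0.0669 0.09  ]
[(0.63, array([206.9, 161.6, 325.6, 270.8])), (0.4, array([233.2, 257.6, 292.3, 281.2]))]
```

View pics/crop0.png

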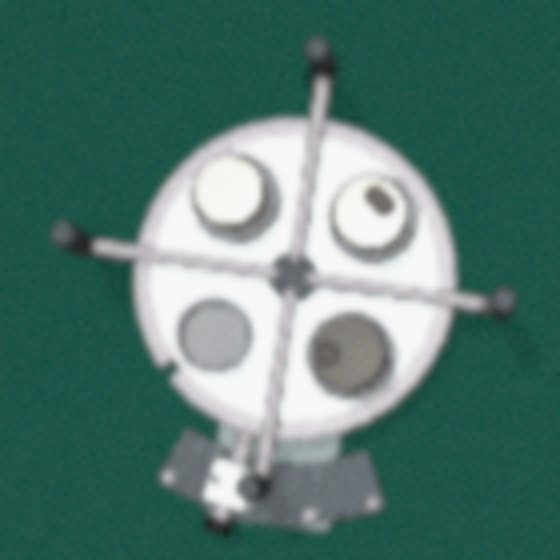

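```bash
cat > a.py <<'E'
from h import *
P=[atz("top",p,.09)[:2] for p in((211.5,208.7),(259.5,271.7),(320.7,225),(274.2,161.7))]
c=np.mean(P,0);print("axis",c, "hub",atz("top",(268.2,219),.041)[:2])
for p in P:print(p,np.linalg.norm(p-c),np.arctan2(*(p-c)[::-1]))
f=lambda px,z:(lambda v:(np.round(c+v,4),np.linalg.norm(v).round(4),np.arctan2(v[1],v[0]).round(3)))(atz("top",px,z)[:2]-c)
print("cup",f((248.7,233.7),.031),f((248.7,233.7),.039),"notch",f((237.5,243),.029))
for p in((228,485),(240,440),(218,522)):print("head",f((195+p[0]/4,150+p[1]/4),.028))
for p in((170,477),(372,503),(190,432),(352,453)):print("plate",f((195+p[0]/4,150+p[1]/4),.014))
E
python3 a.py
```

```text
axis [0.55676482 0.05733902] hub [0.55607858 0.05897773]
[0.57015209 0.17401579] 0.11744227433217161 1.4565577982221831
[0.44067123 0.06770105] 0.11655510678778797 3.0525727622378738
[ 0.5420768  -0.05740397] 0.11567927083137257 -1.698111984694403
[0.67415917 0.04504323] 0.11803651580068403 -0.10435875726759636
cup (array([0.5228, 0.1025]), np.float64(0.0565), np.float64(2.215)) (array([0.5224, 0.1013]), np.float64(0.0558), np.float64(2.235)) notch (array([0.5014, 0.1271]), np.float64(0.089), np.float64(2.242))
head (array([0.4395, 0.0924]), np.float64(0.1224), np.float64(2.851))
head (array([0.4646, 0.0866]), np.float64(0.0967), np.float64(2.834))
head (array([0.4188, 0.0972]), np.float64(0.1436), np.float64(2.86))
plate (array([0.4426, 0.1274]), np.float64(0.1339), np.float64(2.591))
plate (array([0.4313, 0.0128]), np.float64(0.1331), np.float64(-2.8))
plate (array([0.4683, 0.1171]), np.float64(0.1067), np.float64(2.548))
plate (array([0.4591, 0.025 ]), np.float64(0.1029), np.float64(-2.822))
```

Call:
{"fn": "step_arm", "kwargs": {
  "moves": [
    [[3.5,3.5,-0.5,-0.12],[3.88,3.9,-1,-0.12],[3.88,3.9,-1,-0.12],[3.88,3.9,-1,-0.12],[3.88,3.9,-1,-0.12],[3.88,3.9,-1,0],[3.88,3.9,-1,0],[3.88,3.9,-1,0],[3.88,3.9,-1,0],[3.88,3.9,-1,0]]
  ],
  "grip": 0.38,
  "squeeze": 40
}}

```text
t: 1.93
tool_pos: [0.4727, -0.3065, 0.1604]
tool_rot: [-1.87, 2.525, -0.001]
contact_force: [0.1, -0.1, -0.0]
opening: 0.0527
```

Run:
```python
from h import *
o=readout.get_obs();print(o['t'],o['tool_pos'],o['tool_rot'],o['opening'],o['q'],o['contact_force'])
```

```text
1.9333 [ 0.472673   -0.30652356  0.16043005] [-1.86954238e+00  2.52453898e+00 -1.26817151e-03] 0.05269354652379509 [-7.07402067e-01 -3.99208431e-02  1.82660896e+00 -7.81234324e-06
  1.35407784e+00  1.15934355e+00] [ 0.09006646 -0.0749864  -0.04337213]
```

Call:
{"fn": "step_arm", "kwargs": {
  "moves": [
    [[2.45,2.48,-1,0],[2.45,2.48,-1,0],[2.45,2.48,-1,0],[2.45,2.48,-1,0],[0,0,-2,0],[0,0,-2,0],[0,0,-1,0],[0,0,0,0]]
  ]
}}

```text
t: 2.6
tool_pos: [0.5674, -0.2078, 0.0671]
tool_rot: [1.868, -2.522, -0.008]
contact_force: [-0.3, 0.5, -0.3]
opening: 0.0528
```

Run:
```python
from h import *
o=readout.get_obs();print(o['t'],o['tool_pos'])
im=pic("side","s1");r=nets.masks_of("side","slim_sample")
for m in r[:4]:print(m["confidence"],m["box"])
it=viewer.get_image("top")
cv2.imwrite("pics/c1.png",np.hstack([cv2.resize(im[200:400,250:450],(400,400)),cv2.resize(it[150:290,320:460],(400,400))]))
print(proj("side",[.571,-.207,0]),proj("side",[.571,-.207,.034]),proj("top",[.571,-.207,.034]))
for m in nets.masks_of("top","slim_sample")[:4]:print(m["confidence"],m["box"])
```

```text
2.6 [ 0.56741875 -0.20783896  0.06710931]
0.94 [338.4, 307.4, 359.1, 336.6]
0.8 [341.5, 345.5, 363.7, 373.7]
0.45 [326.9, 281.2, 338.6, 309.9]
[348.46208007 329.11727005] [349.43137216 311.29640363] [388.03903337 215.9284471 ]
0.52 [339.6, 211.8, 353.8, 227.6]
```

View pics/c1.png

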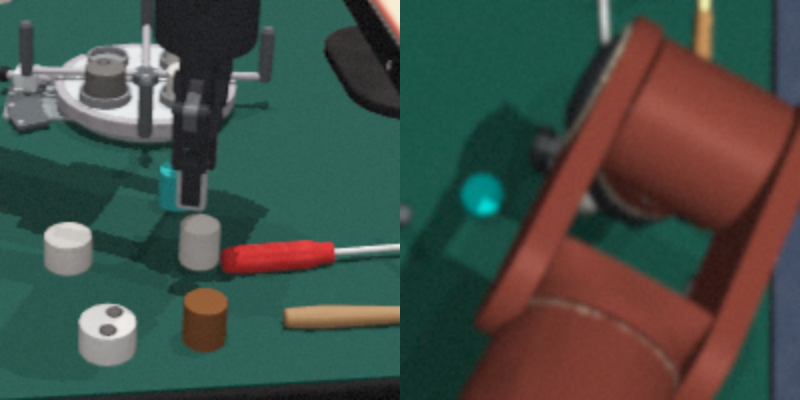

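Call:
{"fn": "step_arm", "kwargs": {
  "moves": [
    [[0.25,0,-1.5,0],[0.2,0,-1.5,0],[0,0,-1.5,0],[0,0,-1,0],[0,0,0,0],[0,0,0,0]]
  ]
}}

```text
t: 3.3
tool_pos: [0.573, -0.2086, 0.0139]
tool_rot: [1.869, -2.524, -0.004]
contact_force: [0.5, 0.2, -0.1]
opening: 0.053
```

Call:
{"fn": "step_arm", "kwargs": {
  "moves": [
    [[0,0,-0.3,0],[0,0,0,0],[0,0,0,0],[0,0,0,0],[0,0,0,0],[0,0,0,0],[0,0,0,0],[0,0,0,0]]
  ],
  "grip": 1,
  "squeeze": 40
}}

```text
t: 3.97
tool_pos: [0.5746, -0.2092, 0.0132]
tool_rot: [-1.869, 2.524, -0.002]
contact_force: [1.8, 1.3, 3.9]
opening: 0.0308
```

Call:
{"fn": "step_arm", "kwargs": {
  "moves": [
    [[0,0,1,0],[0,0,2,0],[0,0,3,0],[0,0,3,0],[0,0,2,0],[0,0,0,0]]
  ]
}}

```text
t: 4.47
tool_pos: [0.5764, -0.2104, 0.1281]
tool_rot: [-1.868, 2.522, -0.012]
contact_force: [0.8, -1.6, -1.2]
opening: 0.0307
```

Run:
```python
from h import *
o=readout.get_obs();print(o['t'],o['tool_pos'],o['contact_force'],o['opening'])
im=pic("side","s2")
cv2.imwrite("pics/c2.png",cv2.resize(im[200:350,280:430],(600,600),interpolation=cv2.INTER_CUBIC))
p=o['tool_pos'];print("tcp px",proj("side",p))
for m in nets.masks_of("side","slim_sample")[:4]:print(m["confidence"],m["box"])
for d in(0,.021): print(proj("side",p+[0,0,d]))
```

```text
4.4667 [ 0.5763716  -0.21042911  0.12810549] [ 0.82867514 -1.58524353 -1.18893623] 0.03069779422594357
tcp px [356.20846178 259.63644058]
0.8 [326.8, 281.6, 346.0, 307.2]
0.78 [342.1, 346.5, 366.8, 376.3]
0.5 [340.7, 245.0, 368.1, 274.4]
[356.20846178 259.63644058]
[356.93206597 247.1473229 ]
```

View pics/c2.png

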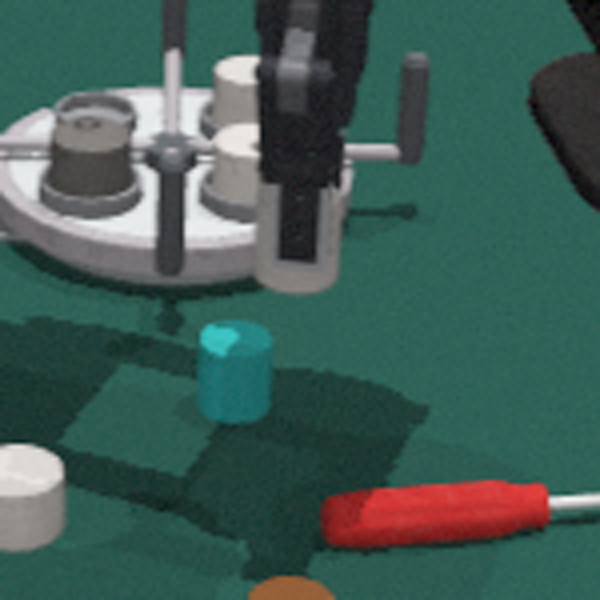

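Call:
{"fn": "step_arm", "kwargs": {
  "moves": [
    [[-0.52,2.5,0.7,0.122],[-0.52,3.2,0,0.122],[-0.52,3.2,0,0.122],[-0.52,3.2,0,0.122],[-0.52,3.2,0,0.122],[-0.52,3.2,0,0.122],[-0.52,3.2,0,0.122],[-0.52,3.2,0,0.122],[-0.52,3.2,0,0],[-0.52,3.2,0,0]]
  ]
}}

```text
t: 5.4
tool_pos: [0.5191, 0.1053, 0.1258]
tool_rot: [2.832, -1.352, -0.008]
contact_force: [1.5, 0.1, -2.7]
opening: 0.0306
```

Call:
{"fn": "step_arm", "kwargs": {
  "moves": [
    [[0,0,0,0],[0,0,0,0],[0,0,0,0]]
  ]
}}

```text
t: 5.65
tool_pos: [0.5205, 0.1037, 0.127]
tool_rot: [2.833, -1.351, -0.005]
contact_force: [0.4, -0.7, -2.3]
opening: 0.0302
```

Call:
{"fn": "step_arm", "kwargs": {
  "moves": [
    [[0.37,-0.1,0,0],[0,0,-2,0],[0,0,-2.5,0],[0,0,-1,0],[0,0,0,0],[0,0,0,0],[0,0,0,0]]
  ]
}}

```text
t: 6.23
tool_pos: [0.5267, 0.1026, 0.0756]
tool_rot: [-2.834, 1.354, -0.002]
contact_force: [1.1, -0.0, -2.9]
opening: 0.0305
```

Run:
```python
from h import *
o=readout.get_obs();p=o['tool_pos'];print(o['t'],p,o['contact_force'],o['opening'])
im=pic("side","s3")
b=p+[-.0022,-.0018,0];b[2]=p[2]-.0132
X=[.522,.101,.039]
def ring(c,r):return np.array([proj("side",np.array(c)+[r*np.cos(a),r*np.sin(a),0]) for a in np.linspace(0,6.28,60)])
k=8;x0,y0=260,200
big=cv2.resize(im[y0:y0+70,x0:x0+95],None,fx=k,fy=k,interpolation=cv2.INTER_CUBIC)
for R,col in((ring(b,.016),(0,0,255)),(ring(X,.0215),(0,255,255)),(ring(b+[0,0,.034],.016),(255,0,0))):
    cv2.polylines(big,[((R-[x0,y0]+.5)*k).astype(np.int32)],True,col,1)
cv2.imwrite("pics/c3.png",big)
```

```text
6.2333 [0.52666397 0.10260718 0.07558829] [ 1.14955132 -0.04601624 -2.89317898] 0.030451860458018787
```

View pics/c3.png

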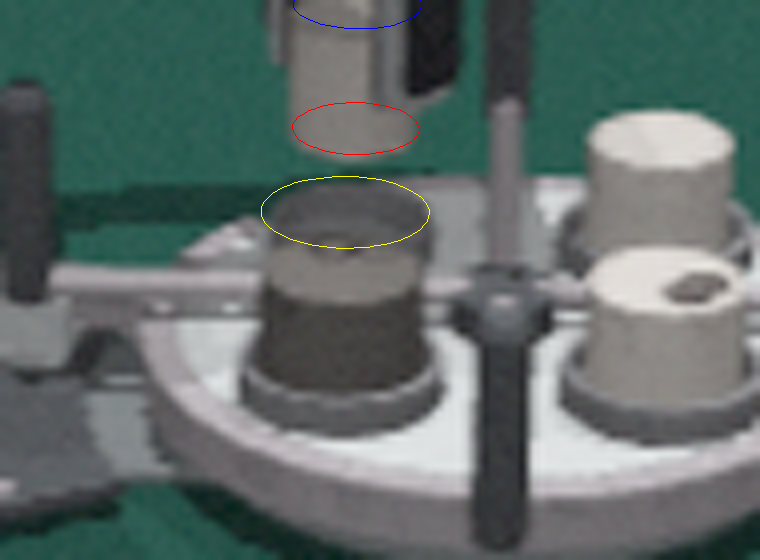

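Call:
{"fn": "step_arm", "kwargs": {
  "moves": [
    [[-0.1,0,-1,0],[0,0,-0.9,0],[0,0,0,0],[0,0,0,0],[0,0,0,0]]
  ]
}}

```text
t: 6.7
tool_pos: [0.5245, 0.1031, 0.0552]
tool_rot: [2.835, -1.353, -0.0]
contact_force: [-0.0, 0.1, -2.6]
opening: 0.0303
```

Call:
{"fn": "step_arm", "kwargs": {
  "moves": [
    [[0,0,-0.3,0],[0,0,-0.3,0],[0,0,-0.2,0],[0,0,0,0],[0,0,0,0]]
  ]
}}

```text
t: 7.12
tool_pos: [0.5254, 0.1032, 0.0476]
tool_rot: [-2.834, 1.353, -0.002]
contact_force: [2.8, 2.1, -4.7]
opening: 0.0306
```

Call:
{"fn": "step_arm", "kwargs": {
  "moves": [
    [[0,0,-0.15,0],[0,0,-0.15,0],[0,0,0,0],[0,0,0,0],[0,0,0,0]]
  ]
}}

```text
t: 7.53
tool_pos: [0.5254, 0.1031, 0.0449]
tool_rot: [-2.834, 1.353, -0.002]
contact_force: [4.8, 1.4, -1.6]
opening: 0.0308
```

Call:
{"fn": "step_arm", "kwargs": {
  "moves": [
    [[0.05,0,-0.15,0],[0,0,0,0],[0,0,0,0],[0,0,0,0]]
  ]
}}

```text
t: 7.87
tool_pos: [0.5257, 0.1032, 0.0441]
tool_rot: [-2.835, 1.353, -0.0]
contact_force: [1.1, 0.6, 6.1]
opening: 0.0308
```

Contact with the cup floor came at the expected height, 0.044 m. I'll release with a small opening so the fingers clear what's around them.

Call:
{"fn": "step_arm", "kwargs": {
  "moves": [
    [[0,0,0,0],[0,0,0,0],[0,0,0,0],[0,0,0,0],[0,0,1,0],[0,0,2,0],[0,0,3,0],[0,0,3,0],[0,0,2,0]]
  ],
  "grip": 0.48
}}

```text
t: 8.62
tool_pos: [0.5261, 0.103, 0.1567]
tool_rot: [-2.834, 1.353, -0.005]
contact_force: [1.2, 0.2, 0.3]
opening: 0.0445
```

Run:
```python
from h import *
o=readout.get_obs();p=o['tool_pos'];print(o['t'],p,o['contact_force'],o['opening'],o['q'])
im=pic("side","s4")
big=cv2.resize(im[180:280,235:395],(800,500),interpolation=cv2.INTER_CUBIC)
cv2.imwrite("pics/c4.png",big)
```

```text
8.6167 [0.52609489 0.10304961 0.15668521] [1.15682366 0.21736883 0.25098925] 0.044532137234881634 [ 5.46273757e-02 -1.04686624e-01  1.89442163e+00 -1.06360990e-04
  1.34850095e+00  9.45336440e-01]
```

View pics/c4.png

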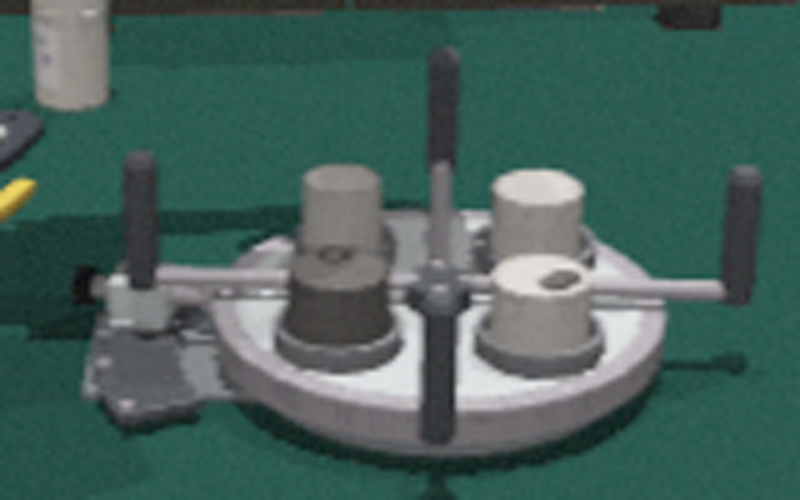

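The slim sample stands upright in its cup at about (340,210) in the crop, and nothing else has moved. Next I'll bring the shut gripper behind the right-hand post.

Call:
{"fn": "step_arm", "kwargs": {
  "moves": [
    [[-0.2,-2,0,-0.112],[-0.25,-2.4,0,-0.112],[-0.25,-2.4,0,-0.112],[-0.25,-2.4,0,-0.112],[-0.25,-2.4,0,-0.112],[-0.25,-2.4,0,-0.112],[-0.25,-1.9,0,-0.112],[0,0,0,0],[0,0,0,0]]
  ],
  "grip": 1
}}

```text
t: 9.42
tool_pos: [0.508, -0.0565, 0.1532]
tool_rot: [-2.103, 2.334, 0.0]
contact_force: [0.4, 1.0, 0.2]
opening: -0.0001
```

Call:
{"fn": "step_arm", "kwargs": {
  "moves": [
    [[0,0,-3,0],[0,0,-3,0],[0,0,-2.5,0],[0,0,-1.2,0],[0,0,0,0],[0,0,0,0]]
  ]
}}

```text
t: 9.92
tool_pos: [0.5082, -0.0553, 0.056]
tool_rot: [2.105, -2.332, -0.001]
contact_force: [-0.5, -0.1, 0.5]
opening: 0.0002
```

Call:
{"fn": "step_arm", "kwargs": {
  "moves": [
    [[0.5,0,0,0],[0.5,0,0,0],[0,0,0,0],[0,0,0,0]]
  ]
}}

```text
t: 10.25
tool_pos: [0.5196, -0.0562, 0.0574]
tool_rot: [-2.103, 2.332, -0.003]
contact_force: [0.4, 0.2, -0.7]
opening: -0.0004
```

Call:
{"fn": "step_arm", "kwargs": {
  "moves": [
    [[0.4,-0.1,0,0],[0.4,-0.05,0,0.03],[0.4,-0.1,0,0.03],[0.4,-0.1,0,0.03],[0.4,-0.05,0,0.04],[0.4,-0.05,0,0.03],[0.4,-0.05,0,0.04]]
  ]
}}

```text
t: 10.83
tool_pos: [0.5451, -0.0613, 0.056]
tool_rot: [2.325, -2.108, -0.004]
contact_force: [-6.2, -0.4, 4.1]
opening: 0.0
```

Call:
{"fn": "step_arm", "kwargs": {
  "moves": [
    [[0.4,0,0,0.03],[0.4,0,0,0.03],[0.4,0,0,0.03],[0.4,0,0,0.04],[0.4,0.05,0,0.03],[0.4,0.05,0,0.04],[0,0,0,0]]
  ]
}}

```text
t: 11.42
tool_pos: [0.57, -0.0613, 0.0559]
tool_rot: [2.524, -1.866, -0.0]
contact_force: [-2.2, -3.2, 0.8]
opening: 0.0001
```

Run:
```python
from h import *
o=readout.get_obs();p=o['tool_pos'];print(o['t'],p,o['contact_force'])
im=viewer.get_image("top");is_=viewer.get_image("side")
cv2.imwrite("pics/c5.png",np.hstack([cv2.resize(im[180:290,205:315],(400,400),interpolation=cv2.INTER_CUBIC),cv2.resize(is_[180:280,240:340],(400,400),interpolation=cv2.INTER_CUBIC)]))
```

```text
11.4167 [ 0.56995385 -0.06125317  0.05593299] [-2.21353986 -3.21922135  0.84298677]
```

View pics/c5.png

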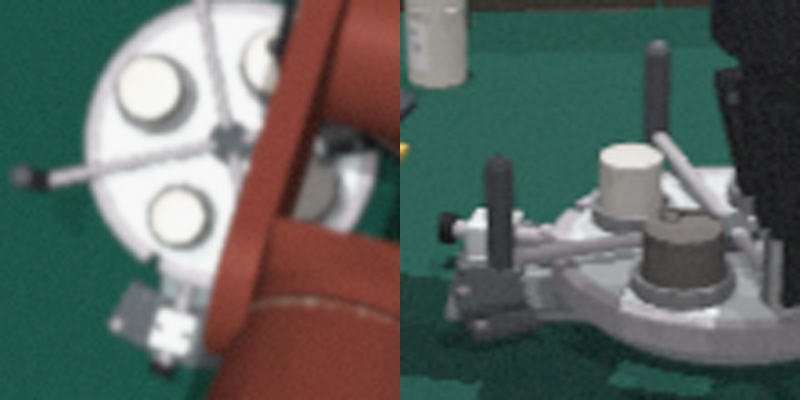

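```bash
cat > ang.py <<'E'
from h import *
c=np.array([.5565,.058]);s=110/400
for n,p,z in(("post",(25,176),.09),("notch",(150,258),.029),("tip",(183,290),.022),("head",(172,330),.028),("cup top",(180,217),.065)):
    v=atz("top",(205+(p[0]+.5)*s-.5,180+(p[1]+.5)*s-.5),z)[:2]-c;print(n,np.linalg.norm(v).round(4),np.arctan2(v[1],v[0]).round(3))
E
python3 ang.py
```

```text
post 0.1174 1.805
notch 0.087 2.535
tip 0.0952 2.825
head 0.1202 2.85
cup top 0.0545 2.623
```

Call:
{"fn": "step_arm", "kwargs": {
  "moves": [
    [[0.4,0.05,0,0.03],[0.4,0.1,0,0.03],[0.4,0.1,0,0.03],[0.3,0.1,0,0.04],[0,0,0,0]]
  ]
}}

```text
t: 11.93
tool_pos: [0.585, -0.0574, 0.0558]
tool_rot: [2.64, -1.699, -0.0]
contact_force: [-1.6, -4.2, 0.3]
opening: -0.0
```

Call:
{"fn": "step_arm", "kwargs": {
  "moves": [
    [[0.2,0.05,0,0.017],[0.2,0.05,0,0.017],[0,0,0,0],[0,0,0,0]]
  ]
}}

```text
t: 12.27
tool_pos: [0.5889, -0.0562, 0.0558]
tool_rot: [2.668, -1.656, -0.0]
contact_force: [-2.4, -4.3, 0.5]
opening: -0.0001
```

Call:
{"fn": "step_arm", "kwargs": {
  "moves": [
    [[0.15,0.05,0,0.015],[0.15,0.05,0,0.015],[0,0,0,0],[0,0,0,0]]
  ]
}}

```text
t: 12.6
tool_pos: [0.5919, -0.0553, 0.0558]
tool_rot: [2.692, -1.616, 0.0]
contact_force: [-1.9, -4.8, -0.6]
opening: 0.0002
```

Call:
{"fn": "step_arm", "kwargs": {
  "moves": [
    [[0.15,0.05,0,0.015],[0.1,0.05,0,0.01],[0,0,0,0],[0,0,0,0]]
  ]
}}

```text
t: 12.93
tool_pos: [0.5942, -0.0546, 0.0558]
tool_rot: [2.712, -1.581, 0.0]
contact_force: [-1.8, -6.6, 0.6]
opening: 0.0001
```

Call:
{"fn": "step_arm", "kwargs": {
  "moves": [
    [[0.15,0.04,0,0.013],[0.1,0.03,0,0.01],[0,0,0,0],[0,0,0,0]]
  ]
}}

```text
t: 13.27
tool_pos: [0.5975, -0.0523, 0.0561]
tool_rot: [-2.731, 1.551, -0.0]
contact_force: [-0.6, 0.1, 0.1]
opening: -0.0
```

The force dropped to zero, so the carousel has jumped ahead. I'll close the gap carefully and feel for the block.

Call:
{"fn": "step_arm", "kwargs": {
  "moves": [
    [[0.1,0.03,0,0],[0,0,0,0],[0,0,0,0]]
  ]
}}

```text
t: 13.52
tool_pos: [0.5983, -0.0522, 0.056]
tool_rot: [-2.732, 1.551, -0.0]
contact_force: [-0.2, -0.6, 0.5]
opening: -0.0001
```

Run:
```python
from h import *
o=readout.get_obs();p=o['tool_pos'];print(o['t'],p,o['contact_force'])
im=viewer.get_image("top");is_=viewer.get_image("side")
cv2.imwrite("pics/c6.png",np.hstack([cv2.resize(im[180:290,205:315],(400,400),interpolation=cv2.INTER_CUBIC),cv2.resize(is_[180:280,240:340],(400,400),interpolation=cv2.INTER_CUBIC)]))
```

```text
13.5167 [ 0.5982763  -0.05222095  0.05598515] [-0.23806918 -0.59541174  0.47868578]
```

View pics/c6.png

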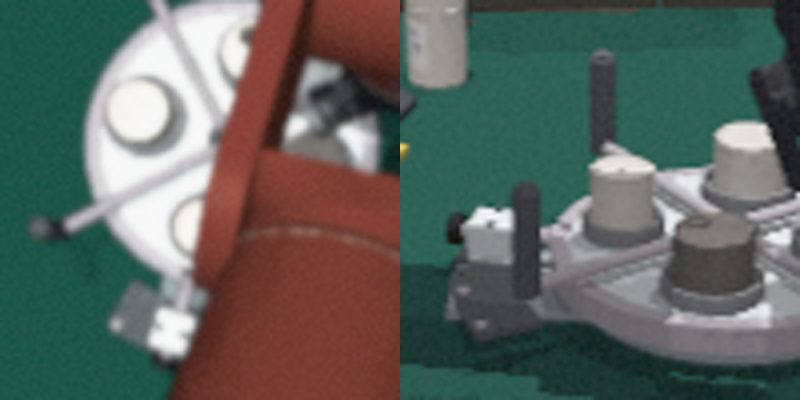

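The top view puts the notch at the plunger, near (185,272) in the crop, and the slim sample still stands in its cup. I'll feel for the stop in 1 mm steps.

Call:
{"fn": "step_arm", "kwargs": {
  "moves": [
    [[0.1,0.03,0,0],[0,0,0,0],[0,0,0,0]]
  ]
}}

```text
t: 13.87
tool_pos: [0.5992, -0.0522, 0.056]
tool_rot: [-2.732, 1.551, -0.0]
contact_force: [1.5, 1.0, 0.2]
opening: 0.0001
```

Call:
{"fn": "step_arm", "kwargs": {
  "moves": [
    [[0.1,0.03,0,0],[0,0,0,0],[0,0,0,0]]
  ]
}}

```text
t: 14.12
tool_pos: [0.6002, -0.0519, 0.056]
tool_rot: [2.732, -1.551, 0.0]
contact_force: [-0.1, -0.4, 0.5]
opening: -0.0
```

Call:
{"fn": "step_arm", "kwargs": {
  "moves": [
    [[0.08,0.04,0,0],[0,0,0,0],[0,0,0,0]]
  ]
}}

```text
t: 14.37
tool_pos: [0.601, -0.0515, 0.0559]
tool_rot: [2.732, -1.551, -0.0]
contact_force: [-0.5, -0.5, -0.0]
opening: -0.0001
```

Call:
{"fn": "step_arm", "kwargs": {
  "moves": [
    [[0.08,0.04,0,0],[0,0,0,0],[0,0,0,0]]
  ]
}}

```text
t: 14.62
tool_pos: [0.6016, -0.0511, 0.0559]
tool_rot: [2.732, -1.551, -0.001]
contact_force: [-0.2, -0.5, 0.5]
opening: -0.0
```

Call:
{"fn": "step_arm", "kwargs": {
  "moves": [
    [[0.08,0.04,0,0],[0,0,0,0],[0,0,0,0]]
  ]
}}

```text
t: 14.87
tool_pos: [0.6022, -0.0509, 0.0559]
tool_rot: [2.731, -1.551, -0.001]
contact_force: [-3.7, -2.2, 1.5]
opening: -0.0001
```

Contact again, at 4.3 N. I'll go on in half-millimetre steps.

Call:
{"fn": "step_arm", "kwargs": {
  "moves": [
    [[0.05,0.02,0,0],[0,0,0,0],[0,0,0,0]]
  ]
}}

```text
t: 15.12
tool_pos: [0.6025, -0.0507, 0.0558]
tool_rot: [2.731, -1.55, -0.002]
contact_force: [-4.6, -1.0, 1.5]
opening: 0.0002
```

Call:
{"fn": "step_arm", "kwargs": {
  "moves": [
    [[0.05,0.02,0,0],[0,0,0,0],[0,0,0,0]]
  ]
}}

```text
t: 15.37
tool_pos: [0.6028, -0.0506, 0.0559]
tool_rot: [2.731, -1.55, -0.002]
contact_force: [-5.4, -2.4, 2.9]
opening: 0.0004
```

Call:
{"fn": "step_arm", "kwargs": {
  "moves": [
    [[0.05,0.02,0,0],[0,0,0,0],[0,0,0,0]]
  ]
}}

```text
t: 15.62
tool_pos: [0.603, -0.0504, 0.0558]
tool_rot: [2.73, -1.55, -0.004]
contact_force: [-6.2, -2.5, 3.3]
opening: 0.0001
```

Call:
{"fn": "step_arm", "kwargs": {
  "moves": [
    [[0.07,0.03,0,0],[0,0,0,0],[0,0,0,0]]
  ]
}}

```text
t: 15.87
tool_pos: [0.6034, -0.0503, 0.0558]
tool_rot: [2.73, -1.55, -0.005]
contact_force: [-9.0, -3.1, 6.2]
opening: 0.0001
```

At 9.5 N it hardly moves (0.4 mm), compared with sliding at 5 to 6 N before, so it is blocked. I'll back off and lift clear.

Call:
{"fn": "step_arm", "kwargs": {
  "moves": [
    [[-0.3,-0.1,0,0],[-1,-0.4,0,0],[-1,-0.4,0,0],[0,0,2,0],[0,0,3.5,0],[0,-1,3.5,0],[0,-3,1,0],[0,-3,0,0],[0,-3,0,0],[0,-3,0,0]]
  ]
}}

```text
t: 16.7
tool_pos: [0.5815, -0.19, 0.1568]
tool_rot: [-2.732, 1.55, -0.003]
contact_force: [1.2, 1.2, 0.0]
opening: -0.0006
```

Call:
{"fn": "step_arm", "kwargs": {
  "moves": [
    [[0,-3,0,0],[0,-3,0,0],[0,-3,0,0],[0,-2,0,0],[0,0,0,0],[0,0,0,0]]
  ]
}}

```text
t: 17.2
tool_pos: [0.5812, -0.2995, 0.1558]
tool_rot: [-2.73, 1.553, -0.0]
contact_force: [-0.3, 0.3, 0.1]
opening: -0.0001
```

Run:
```python
from h import *
o=readout.get_obs();p=o['tool_pos'];print(o['t'],p,o['contact_force'])
im=pic("top","t7");is_=pic("side","s7")
cv2.imwrite("pics/c7.png",np.hstack([cv2.resize(im[160:290,200:330],(400,400),interpolation=cv2.INTER_CUBIC),cv2.resize(is_[180:280,240:340],(400,400),interpolation=cv2.INTER_CUBIC)]))
```

```text
17.2 [ 0.58115415 -0.29951036  0.15578136] [-0.32871407  0.25367581  0.05682123]
```

View pics/c7.png

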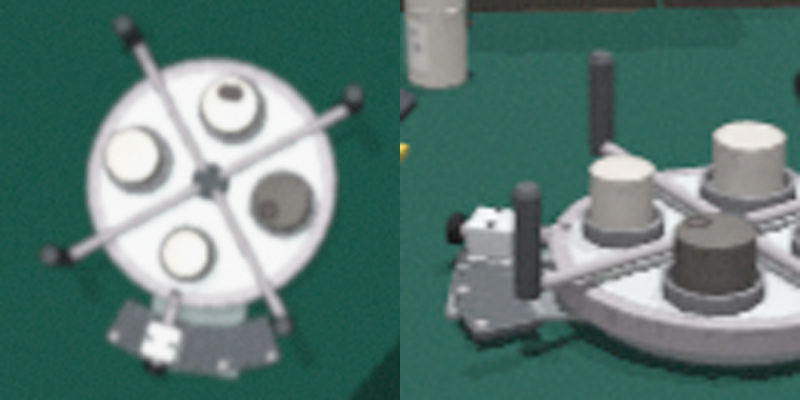

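The plunger sits in the notch at about (175,295) in the crop. The slim sample stands upright in its cup, on the plunger's radius, and the other three carousel samples are in theirs.

```bash
python3 -c "
from station import ctrl;print(ctrl.finish_job())"
```

```text
the job is handed in; nothing more can be done
None
```

I stood the slim sample upright in the empty cup and turned the carousel about 0.6 rad anticlockwise until the plunger dropped into the notch. The job was handed in at about 17 s, with the arm clear of everything.

- **Plunger:** the push force on the post fell to zero as the carousel jumped ahead. When I closed the gap, the post took 9.5 N while moving only about 0.4 mm per step. It had been sliding at 5 to 6 N, so I took it as blocked and stopped, well below the 15 N limit.
- **Last pictures:** the notch is at the plunger, the slim sample is upright in its cup, and the other three carousel samples are still in theirs.
- **Not checked:** I did not look at the loose bench samples again at the end; I only lifted the gripper over them. The plunger's travel is judged from the force and the pictures, since it cannot be read directly.

No check failed. The two cameras disagreed by about 5 mm on the slim sample's position at the start. I corrected for the resulting offset in the gripper, about 3 mm, before placing it.

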